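Slide the loaded parts tray into its slotted holder

ROBOT

A 7-joint arm with a two-finger parallel gripper is mounted at the origin on a cart in front of the work surface, level with it; the furniture and walls round the work are solid. World frame = base frame: x ahead of the robot, y to its left, z up, the work surface at z = 0. Lengths are in m, angles in rad, forces in N, time in s.
With the tool pointing down it reaches from about 0.35 to 0.9 m from the base axis. Payload 8.1 kg.
Tool frame: the origin (TCP) lies midway between the tips of the shut fingers; the grasp point (between the pads) lies behind it (arm.tcp_to_grasp is the z of the grasp point in the tool frame, in m); z points along the fingers, y is the line along which they close (so a half turn about z gives the same grasp; the last joint's range is limited). The gripper opens to 92 mm and grips with 3 to 60 N. Pads are 19 mm wide; open, the fingers measure 130 mm over their backs; the gripper's body (75 mm by 190 mm) begins 47 mm behind the grasp point.
Start: joints at [-1.276, 0.434, 0.025, 1.573, -0.012, 1.134, -0.075], TCP at [0.242, 0.576, 0.227] pointing down, gripper open.
Joint ranges: [-2.62, 2.62], [-0.44, 2.09], [-1.27, 1.32], [0.08, 2.57], [-1.32, 4.46], [0.12, 2], [-2.74, 2.74]. Speed limits (rad/s): [2.22, 2.22, 3.01, 3.01, 3.14, 3.14, 3.14].

INTERFACE

Orientations are given as a rotation vector (axis times angle).
In Python, from cell import readout, vision, arm gives the robot as it stands.
- The arm moves only by the tool carry_out, never from a script. Its argument "increments" is one flat list of numbers, 6 for each row, row after row: the shift along the world's x, y, z in mm, then the turn, a rotation vector about the world's x, y, z in rad. In form: [tx, ty, tz, wx, wy, wz, tx, ty, tz, wx, wy, wz, ...]. A call has 1 to 20 rows; each row shifts and turns the commanded pose from where the row before left it; what a row does not reach is not made up. A row lasts 1/8 s, in which the tool goes at most 62.5 mm and 10.7 degrees, less where a joint would pass 70% of its speed; a pose out of reach is approached as far as the arm can. A call with a gripper value outside its range is refused whole. "grip" is the closure, from 0 (fully open) to 1 (shut), set as the call begins (left out, the last holds). The fingers move at their own pace and stop on an object; "newtons" is the grip in N (left out, the last holds). Time passes only in rows, so rows that do not move let the fingers close. It gives the time, the measured TCP pose, the force, the opening and the grip force at its end, in the units of the state.
- readout.observe(): the state, without advancing time (a new reading comes with each control period).
- vision.get_image(name): name is "scene" or "top" or "wrist"; returns the picture (420x560x3 uint8, red, green, blue); there is no depth.
- vision.calibration(name): a dict with "fov_y" (degrees; the focal length in pixels is half the picture's height over the tangent of half this angle, whatever the lens; pixels are square), "cx", "cy" (the principal point, pixels), "pose" (4x4, takes a point from camera to world coordinates). Camera axes: x right, y up, looking along -z (the intrinsics and any distortion apply to the point x, -y, -z); pixel columns grow to the right and rows downward; lengths in m; the calibration is good to about 2 mm. The wrist camera is an equidistant fisheye: a pixel r from the principal point sees the ray r / f radians off the axis. A picture is of the moment at which its call begins: read the wrist's pose just before it. calibration takes no time and is no camera call; for the wrist camera it gives the pose at the moment of the call.
- arm.sign_off(): hands the job in; it is judged then, once.
The state is a dict: "clock": time; "joints": joint angles; "dq": joint speeds; "joint_efforts": joint torques, N m; "position": TCP position; "ee_rot": TCP orientation; "force": force on the tool from outside, world axes, zero at the start; "ft_torque": the same for the moment, N m; "width": opening from 0.0 (shut) to 1.0 (fully open); "gripper_force": force on a finger pad.
Only numpy, scipy, OpenCV 4.12 (cv2) and the standard library are available. Lean on these libraries where they do the work, as an engineer would, in place of code of your own. Each camera call takes 0.05 s, during which the arm holds its last target. There are 200 camera calls.

TASK

The three-cell pack was left lying in the slotted tray holder: lay it flat on the floor of the parts tray, beside the brake caliper. Then slide the loaded tray along the bench, without lifting it, under the holder's lips until it is fully home and square against the back stop, with both parts still in it. Leave the other things on the bench where they are.

Things in the scene. Friction and masses are not known exactly. Their poses are not given: they have to be found in the camera images.
- tray_holder: Grey sheet-metal tray holder fixed to the bench. Origin: on the bench, middle of the front face of its back stop (34 mm high, 10 mm thick). Own x runs from mouth to back stop (away from the robot, within 0.1 rad), y left. Side cheeks 6 mm thick, 50 mm high, inner faces at y = +-106.5, x = -62 to 10 mm; each has a lip overhanging 12 mm inwards, underside 46, top 50 mm up. No floor.
- holder_mouth (a point): Middle of the holder's mouth (84 mm before the back stop), 46 mm above the bench: the level of the lips' underside. From x = -62 to -84 mm the cheeks flare outwards by 0.35 rad to y = +-115 mm. The tray slides in on the bench with its rim under the lips. Keep the hand clear of the fixed vice (143 mm high) right of the tray. Axes as the holder's.
- tray_home (a point): Where the tray's origin is when the tray is fully home: on the bench, 78 mm before the back stop, midway between the cheeks. The tray's long rim then touches the back stop and about half of the tray stands out of the mouth. Axes as the holder's; the tray's own y lies along its x.
- tray: White loose plastic tray, 0.16 kg, 206 (own x) x 156 (own y) x 42 mm. Origin: centre of underside. Walls 3 mm, outer faces x = +-100, y = +-75; rim at 38 to 42 mm height to x = +-103, y = +-78; floor 3 mm thick. Starts before the mouth, long side about across it (own x to the left, within 0.35 rad), up to 110 mm too far left or 50 mm too far right. Two spread fingertips pushing a wall slowly turn it flush with them.
- brake_unit: White-grey metal brake caliper, 57 x 102 x 48 mm, 0.28 kg, lying loose in the tray, in the tray's left half (tray x about +50 mm), long side across the tray; the other half is empty. Origin: centre of its underside.
- cell_pack: Battery pack of three round cells side by side, 67 mm (own x, along the cells) by 55 mm (own y, across the cells) by 18 mm high, 0.14 kg, lying loose in the holder in any direction, about 60 mm in front of the back stop. Origin: centre of its underside. Can be gripped across its 55 mm.
- oil_bottle: White oil bottle with red cap, 60 mm across, 160 mm tall, standing right of the holder; leave it. Origin: centre of underside.
- v_block: Grey steel V block, 80 x 60 x 35 mm, bystander right of the holder; leave it. Origin: centre of underside.
There are look-alikes about, which are no part of the job. There is more than one size of the cell_pack; the one meant has the size given above.

How it is judged:
By the outcome, as a careful person would: the job done as asked, in the order asked, and still so for the second after the job is handed in, with the robot touching nothing.
It also fails if it takes over 72 s, if anything falls off the work surface, if the arm or the gripper's body presses on something with over 40 N, if the wrist force passes 120 N, or if a joint passes its speed limit or range.

## Working session

There is one attempt and no reset: what is moved stays moved. The work goes in short steps, Python scripts to look and compute and a tool call to move; the robot and the scene stay as the last step left them, time stands still between calls to the robot, and variables do not carry over. Pictures are saved under pics/ and viewed, at most 13 in all, crops included, and the job is handed in when it is done.

Besides the shell and the picture viewer there is one more tool, called after ">>>" as name(argument=value, ...) on one line, values as JSON. carry_out: Moves the arm, as the interface text tells. Its arguments: {"type":"object","properties":{"increments":{"type":"array","items":{"type":"number"}},"grip":{"type":"number"},"newtons":{"type":"number"}},"required":["increments"]}

```bash
mkdir -p pics; cat > h.py <<'E'
import numpy as np, cv2
from cell import readout, vision, arm
def grab(n,f):
    c=vision.calibration(n); im=vision.get_image(n); cv2.imwrite('pics/'+f,im[:,:,::-1]); return im,c
def ray(c,u,v,shape=(420,560),fish=False):
    f=shape[0]/2/np.tan(np.radians(c['fov_y'])/2)
    x=u-c['cx'];y=v-c['cy']
    if fish:
        r=np.hypot(x,y)+1e-9;t=r/f;d=np.array([x/r*np.sin(t),-y/r*np.sin(t),-np.cos(t)])
    else: d=np.array([x/f,-y/f,-1.])
    P=np.array(c['pose']);return P[:3,3],P[:3,:3]@d
def pt(c,u,v,z,fish=False):
    o,d=ray(c,u,v,fish=fish);return o+d*(z-o[2])/d[2]
E
python3 - <<'E'
from h import *
for n in ['top','scene','wrist']:
    im,c=grab(n,n+'0.png'); print(n,{k:(np.round(v,3).tolist() if k=='pose' else v) for k,v in c.items()})
print(readout.observe(),arm.tcp_to_grasp)
a=cv2.imread('pics/top0.png');cv2.imwrite('pics/top0b.png',cv2.resize(a,(800,600),interpolation=cv2.INTER_CUBIC))
E
```

```text
top {'fov_y': 44.92942698754558, 'cx': 274.50871330241256, 'cy': 209.3346647414394, 'pose': [[-0.082, 0.973, -0.215, 0.344], [-0.997, -0.079, 0.019, 0.289], [0.002, 0.216, 0.976, 1.039], [0.0, 0.0, 0.0, 1.0]]}
scene {'fov_y': 51.6877563348623, 'cx': 275.18322680910387, 'cy': 213.37301809693832, 'pose': [[0.864, 0.327, -0.382, 0.201], [-0.503, 0.582, -0.639, -0.336], [0.013, 0.744, 0.668, 0.696], [0.0, 0.0, 0.0, 1.0]]}
wrist {'fov_y': 65.70646984690485, 'cx': 278.49114788981217, 'cy': 208.53201196204378, 'pose': [[0.387, -0.889, -0.244, 0.176], [0.922, 0.373, 0.104, 0.602], [-0.001, -0.265, 0.964, 0.384], [0.0, 0.0, 0.0, 1.0]]}
{'clock': 0.15, 'joints': array([-1.27557958,  0.43503897,  0.02496779,  1.57387189, -0.01159964,
        1.13396745, -0.0750953 ]), 'dq': array([ 0.000478  , -0.00267527, -0.00054396, -0.00269957,  0.00063953,
       -0.00115329, -0.00095695]), 'joint_efforts': array([ 1.39361506e-03, -6.68260932e+01,  9.85780433e-01, -3.14690995e+01,
       -6.04920834e-02,  3.94143141e-02,  1.55354401e-04]), 'position': array([0.24202469, 0.57583618, 0.22614632]), 'ee_rot': array([-6.20841153e-01, -3.07950932e+00,  1.78114882e-03]), 'force': array([ 0.16023074, -0.77817764, -0.08203683]), 'ft_torque': array([ 0.0063188 , -0.0781228 , -0.01261767]), 'gripper_force': 0.0, 'width': 1.00340200393942} -0.0188
```

View pics/top0b.png

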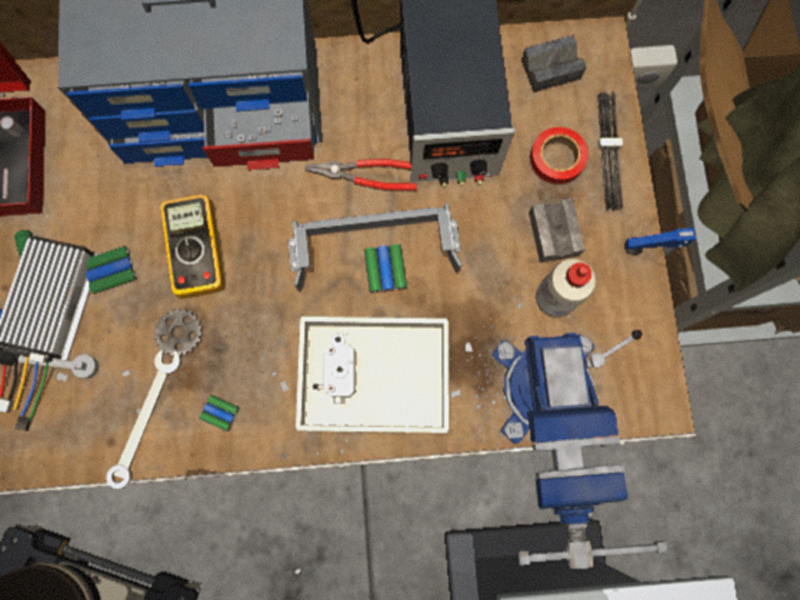

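View pics/scene0.png

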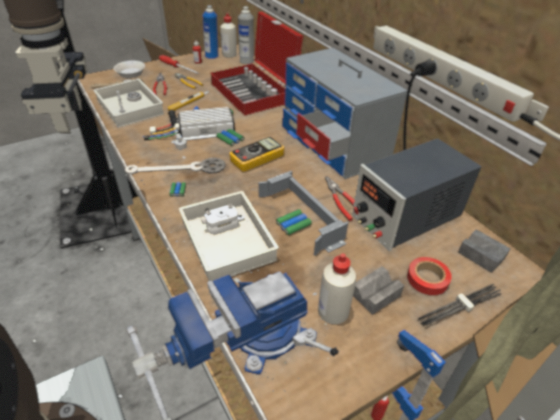

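The top view (800x600) shows the tray with rim corners near (300,318), (447,319), (449,431) and (297,431), and the caliper at (338,370). The pack lies at (385,267) inside the holder, and the back stop runs from about (305,230) to (442,213). The vice is right of the tray, at about (570,390).

```bash
cat > m.py <<'E'
from h import *
im=cv2.imread('pics/top0.png');c=vision.calibration('top');s=.7
hsv=cv2.cvtColor(im,cv2.COLOR_BGR2HSV)
def roi(m,x0,y0,x1,y1):
    z=np.zeros_like(m);z[y0:y1,x0:x1]=m[y0:y1,x0:x1];return z
# pack
m=roi(((hsv[...,1]>110)&(hsv[...,0]>40)&(hsv[...,0]<130)).astype(np.uint8)*255,235,160,300,215)
r=cv2.minAreaRect(cv2.findNonZero(m));b=cv2.boxPoints(r)
P=np.array([pt(c,*q,.013)[:2] for q in b]);print('pack',P.mean(0).round(4),[np.round(P[i+1]-P[i],4).tolist() for i in range(2)],[np.linalg.norm(P[i+1]-P[i]).round(4) for i in range(2)])
# tray
m=roi(((hsv[...,1]<70)&(hsv[...,2]>150)).astype(np.uint8)*255,195,212,325,312)
k=max(cv2.findContours(m,0,2)[0],key=cv2.contourArea);b=cv2.boxPoints(cv2.minAreaRect(k))
P=np.array([pt(c,*q,.042)[:2] for q in b]);print('tray',b.round(1).tolist(),P.round(4).tolist(),P.mean(0).round(4),[np.linalg.norm(P[i+1]-P[i]).round(4) for i in range(2)])
crop=im[130:215,190:340];cv2.imwrite('pics/hold.png',cv2.resize(crop,None,fx=5.3,fy=5.3,interpolation=cv2.INTER_CUBIC))
E
python3 m.py
```

```text
pack [0.6183 0.2757] [[0.0025, -0.0526], [-0.0654, -0.0023]] [np.float64(0.0527), np.float64(0.0654)]
tray [[206.6999969482422, 301.70001220703125], [207.8000030517578, 220.6999969482422], [315.0, 222.10000610351562], [313.8999938964844, 303.1000061035156]] [[0.3919, 0.4149], [0.551, 0.4044], [0.5307, 0.191], [0.3723, 0.2088]] [0.4615 0.3048] [np.float64(0.1594), np.float64(0.2144)]
```

View pics/hold.png

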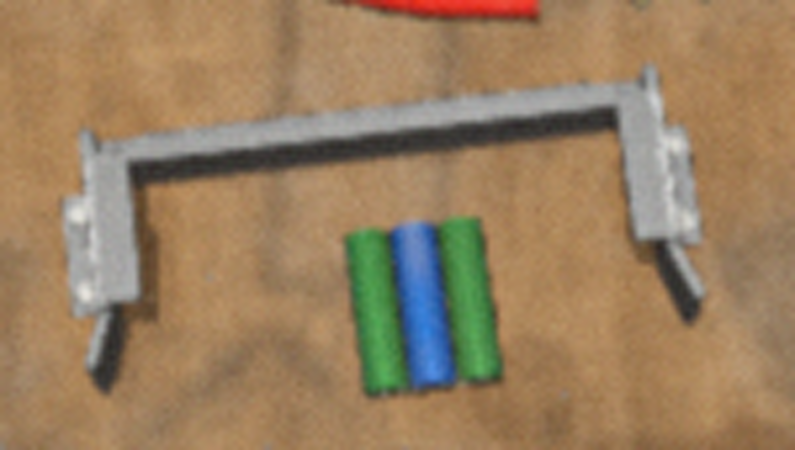

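The crop shows the back stop's top front edge from about (135,162) to (615,103). The left lip's inner edge runs (130,165)-(138,298), and the right's runs (620,100)-(638,240). The pack is at (425,305), with its cells along the holder's x.

```bash
python3 - <<'E'
from h import *
c=vision.calibration('top')
g=lambda u,v,z:pt(c,190+u/5.3,130+v/5.3,z)[:2]
a,b=g(140,161,.034),g(610,104,.034);d=(a-b);print('stop',a,b,'yaw',-np.arctan2(d[0],d[1]))
L0,L1=g(130,165,.05),g(138,299,.05);R0,R1=g(619,100,.05),g(637,240,.05)
print(L0,L1,R0,R1,np.linalg.norm(L1-R1),[np.arctan2(*(p-q)[::-1]) for p,q in((L0,L1),(R0,R1))], np.arctan2(-(L1-R1)[0],(L1-R1)[1]))
yaw=np.arctan2(-(L1-R1)[0],(L1-R1)[1]);f=np.array([np.cos(yaw),np.sin(yaw)])
print('origin from lips',(L1+R1)/2+.062*f,'stop mid',(a+b)/2, 'home',(L1+R1)/2-.016*f)
# second view of tray rim & pack in scene
im=cv2.imread('pics/scene0.png');print('scene tray corner pts')
E
grep -n . /dev/null; python3 - <<'E'
import sys;sys.path.insert(0,'.')
from h import *
import os;os.chdir('.')
im=cv2.imread('pics/scene0.png');c=vision.calibration('scene')
hsv=cv2.cvtColor(im,cv2.COLOR_BGR2HSV)
m=((hsv[...,1]>110)&(hsv[...,0]>40)&(hsv[...,0]<130)).astype(np.uint8)*255
z=np.zeros_like(m);z[200:240,270:318]=m[200:240,270:318]
M=cv2.moments(z,True);print('pack scene',pt(c,M['m10']/M['m00'],M['m01']/M['m00'],.014))
E
```

```text
stop [0.67836018 0.38075441] [0.68680811 0.1955962 ] yaw 0.0455938939297212
[0.67173584 0.38321526] [0.61830521 0.38317344] [0.68268071 0.19346685] [0.62613895 0.19196889] 0.191364960008981 [np.float64(0.0007827955619334777), np.float64(0.026486881787584998)] 0.04094757728238663
origin from lips [0.68417011 0.2901092 ] stop mid [0.68258415 0.28817531] home [0.60623549 0.28691618]
scene tray corner pts
pack scene [0.61303239 0.27397591 0.014     ]
```

>>> carry_out(increments=[31,-25,0,0,0,0.0365,31,-25,0,0,0,0.0365,31,-25,0,0,0,0.0365,31,-25,0,0,0,0.0365,31,-25,0,0,0,0.0365,31,-25,0,0,0,0.0365,31,-25,0,0,0,0.0365,31,-25,0,0,0,0.0365,31,-25,0,0,0,0.0365,31,-25,0,0,0,0.0365,31,-25,0,0,0,0.0365,31,-25,0,0,0,0.0365,0,0,-30,0,0,0,0,0,-30,0,0,0,0,0,0,0,0,0,0,0,0,0,0,0], grip=0, newtons=25)

```text
clock: 2.15
position: [0.6145, 0.2765, 0.1678]
ee_rot: [-0.063, 3.14, 0.001]
force: [1.4, -0.3, -0.2]
width: 1.0
gripper_force: 0.0
```

```bash
python3 - <<'E'
from h import *
s=readout.observe();im,c=grab('wrist','w1.png')
print(s['position'],s['ee_rot'],np.array(c['pose']).round(3).tolist())
hsv=cv2.cvtColor(im,cv2.COLOR_RGB2HSV)
m=((hsv[...,1]>110)&(hsv[...,0]>40)&(hsv[...,0]<130)).astype(np.uint8)*255
for k in cv2.findContours(m,0,2)[0]:
    if cv2.contourArea(k)<400: continue
    r=cv2.minAreaRect(k);b=cv2.boxPoints(r);P=np.array([pt(c,*q,.014,True)[:2] for q in b])
    d=[P[i+1]-P[i] for i in range(2)]
    print(np.round(r[0]),'ctr',P.mean(0).round(4),[np.linalg.norm(x).round(4) for x in d],[np.arctan2(x[1],x[0]).round(3) for x in d])
E
```

```text
[0.61453608 0.27652592 0.16777629] [-6.32572343e-02  3.14010343e+00  7.64265234e-04] [[-0.041, -0.963, -0.266, 0.543], [0.999, -0.039, -0.011, 0.273], [0.0, -0.266, 0.964, 0.326], [0.0, 0.0, 0.0, 1.0]]
[551. 234.] ctr [0.6509 0.6504] [np.float64(0.036), np.float64(0.061)] [np.float64(1.601), np.float64(0.4)]
[276. 195.] ctr [0.6167 0.2737] [np.float64(0.0532), np.float64(0.0662)] [np.float64(1.611), np.float64(0.06)]
[501.  46.] ctr [0.4293 0.5195] [np.float64(0.0376), np.float64(0.0515)] [np.float64(2.393), np.float64(1.085)]
[75. 41.] ctr [0.4413 0.0289] [np.float64(0.2138), np.float64(0.0972)] [np.float64(1.414), np.float64(0.168)]
```

View pics/w1.png

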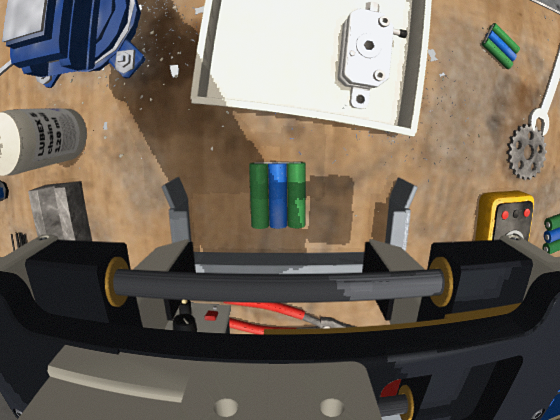

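The wrist view shows the pack at (276,195). It sits centred between the spread fingers and clear of both lips, at (0.6167, 0.2737). The tray's front rim runs from (192,103) to (413,134).

>>> carry_out(increments=[2,-2.5,-25,0,0,0,0,0,-25,0,0,0,0,0,-25,0,0,0,0,0,-25,0,0,0,0,0,-25,0,0,0,0,0,-20,0,0,0,0,0,-12,0,0,0,0,0,-6,0,0,0,0,0,0,0,0,0])

```text
clock: 3.32
position: [0.6163, 0.2738, 0.0039]
ee_rot: [-0.063, 3.141, 0.0]
force: [-0.4, 0.3, 1.0]
width: 1.0
gripper_force: 0.0
```

>>> carry_out(increments=[0,0,0,0,0,0,0,0,0,0,0,0,0,0,0,0,0,0,0,0,0,0,0,0,0,0,0,0,0,0,0,0,0,0,0,0,0,0,0,0,0,0], grip=1, newtons=25)

```text
clock: 4.2
position: [0.6162, 0.2739, 0.0039]
ee_rot: [-0.063, 3.141, 0.0]
force: [-0.8, 0.8, 2.3]
width: 0.595
gripper_force: 25.0
```

```bash
python3 - <<'E'
from h import *
P=np.array(vision.calibration('wrist')['pose'])
# pose at picture w1 (rigid offset unchanged orientation): shift by TCP difference
s=readout.observe();print(s['position'],s['width'],s['gripper_force'])
c=vision.calibration('wrist');c['pose']=P.copy();c['pose'][:3,3]+=np.array([.61454,.27653,.16778])-s['position'];print(c['pose'].round(3)[:3,3])
for n,u,v,z in [('FR',192,103,.042),('FL',413,134,.042),('BL',432,0,.042),('cal TL',347,10,.03),('cal knob',370,45,.04)]:
    print(n,pt(c,u,v,z,True)[:2].round(4))
im=cv2.imread('pics/w1.png');hsv=cv2.cvtColor(im,cv2.COLOR_BGR2HSV)
E
```

```text
[0.61622402 0.27389055 0.00391354] 0.5948618328779686 24.99387502670288
[0.543 0.273 0.326]
FR [0.5283 0.196 ]
FL [0.5455 0.3963]
BL [0.4106 0.413 ]
cal TL [0.4326 0.3314]
cal knob [0.4678 0.3511]
```

>>> carry_out(increments=[0,0,10,0,0,0,0,0,25,0,0,0,0,0,25,0,0,0,0,0,25,0,0,0,0,0,25,0,0,0,-20,-1,0,0,0,-0.016,-20,-1,0,0,0,-0.016,-20,-1,0,0,0,-0.016,-20,-1,0,0,0,-0.016,-20,-1,0,0,0,-0.016,-20,-1,0,0,0,-0.016,-20,-1,0,0,0,-0.016,-20,-2,0,0,0,-0.016,0,0,0,0,0,0,0,0,0,0,0,0])

```text
clock: 6.08
position: [0.457, 0.2648, 0.1142]
ee_rot: [0.138, 3.137, 0.001]
force: [-0.0, -0.1, -1.6]
width: 0.593
gripper_force: 25.0
```

```bash
python3 - <<'E'
from h import *
s=readout.observe();im,c=grab('wrist','w2.png');print(s['position'],s['width'],s['ee_rot'],s['joints'])
np.save('c2.npy',c['pose'])
c=vision.calibration('top')
for u,v,z in [(505,375,.0),(527,400,.143),(525,340,.1),(532,440,.143)]: print('vice',pt(c,u*.7,v*.7,z)[:2].round(3))
E
```

```text
[0.45702789 0.26475119 0.11419399] 0.5931716152631216 [1.37835318e-01 3.13747705e+00 7.27216058e-04] [-0.66673971  0.40480444  0.0531041   1.94539509 -0.02897674  0.79096931
  0.88542291]
vice [0.448 0.117]
vice [0.401 0.117]
vice [0.482 0.102]
vice [0.353 0.117]
```

View pics/w2.png

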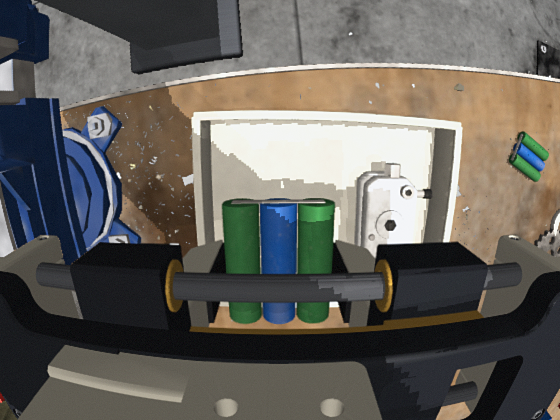

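The wrist view shows the pack held above the tray's empty half. The rear rim corners are near (193,112) and (462,112). The caliper's near edge is at about column 356, row 215.

```bash
python3 - <<'E'
from h import *
c=vision.calibration('wrist');c['pose']=np.load('c2.npy')
A=pt(c,193,113,.042,True)[:2];B=pt(c,462,114,.042,True)[:2];print(A,B,np.linalg.norm(A-B))
d=(B-A)/np.linalg.norm(B-A);f=np.array([d[1],-d[0]]);ctr=(A+B)/2+.078*f;print('yaw',-np.arctan2(d[0],d[1]),'ctr',ctr)
for u,v in [(356,180),(356,235)]:
  for z in (.03,.048):
    q=pt(c,u,v,z,True)[:2]-ctr;print('cal edge',z,q@d,q@f)
q=np.array([.457,.2648])-ctr;print('tcp',q@d,q@f)
E
```

```text
[0.37332309 0.20985663] [0.38548672 0.41385301] 0.20435869192031092
yaw -0.05955621644958071 ctr [0.45726662 0.30721218]
cal edge 0.03 0.01720690486493455 -0.02335055457515841
cal edge 0.048 0.012848906900273384 -0.02674853744814753
cal edge 0.03 0.018846369006400382 0.02175252936518575
cal edge 0.048 0.014366626319080096 0.015005243322641007
tcp -0.04235285646617661 0.0022582730213633025
```

>>> carry_out(increments=[0,0,-20,0,0,0,0,0,-20,0,0,0,0,0,-20,0,0,0,0,0,-20,0,0,0,0,0,-15,0,0,0,0,0,-7,0,0,0,0,0,-4,0,0,0,0,0,0,0,0,0])

```text
clock: 7.12
position: [0.4564, 0.2648, 0.0079]
ee_rot: [0.138, 3.138, 0.0]
force: [-0.6, 0.3, -1.1]
width: 0.597
gripper_force: 25.0
```

>>> carry_out(increments=[0,0,0,0,0,0,0,0,0,0,0,0,0,0,0,0,0,0,0,0,0,0,0,0], grip=0.33)

```text
clock: 7.62
position: [0.4562, 0.2647, 0.0079]
ee_rot: [0.138, 3.138, 0.0]
force: [0.0, -0.2, 0.3]
width: 0.67
gripper_force: 0.0
```

>>> carry_out(increments=[0,0,12,0,0,0,0,0,25,0,0,0,0,0,25,0,0,0,0,0,25,0,0,0,0,0,25,0,0,0,1,20,0,0,0,-0.16,1,20,0,0,0,-0.16,1,20,0,0,0,-0.16,1,20,0,0,0,-0.16,1,20,0,0,0,-0.16,1,20,0,0,0,-0.16,1,20,0,0,0,-0.16,1,21,0,0,0,-0.16,1,22,0,0,0,-0.16,0,0,0,0,0,0,0,0,0,0,0,0])

```text
clock: 9.62
position: [0.4652, 0.4467, 0.1201]
ee_rot: [2.17, 2.271, -0.001]
force: [-0.6, -0.0, 0.4]
width: 0.672
gripper_force: 0.0
```

```bash
python3 - <<'E'
from h import *
s=readout.observe();print(s['position'],s['ee_rot'],s['joints'])
im,c=grab('wrist','w3.png');im2,c2=grab('top','t3.png')
np.save('c3.npy',c['pose'])
cv2.imwrite('pics/a3.png',np.vstack([cv2.resize(im2[130:320,180:350,::-1],(340,380)),]).copy())
a=cv2.resize(im2[130:330,150:350,::-1],(400,400));b=cv2.resize(im[:,:,::-1],(400,300));b=cv2.copyMakeBorder(b,0,100,0,0,0)
cv2.imwrite('pics/ab3.png',np.hstack([a,b]))
E
```

```text
[0.46519378 0.44673425 0.12006007] [ 2.17020462e+00  2.27098755e+00 -6.41977854e-04] [-1.11909783  0.58719225  0.41471281  1.6654488  -0.27788683  0.94811904
 -0.55746683]
```

View pics/ab3.png

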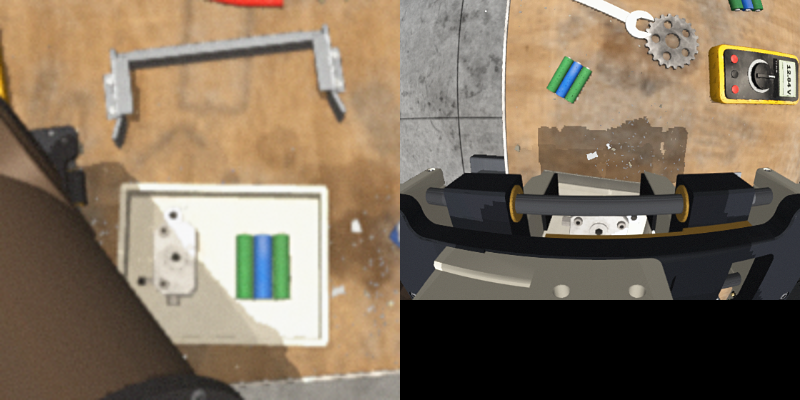

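The top crop shows the pack flat at crop (263,267) in the tray's right half, beside the caliper at (175,257). The wrist half shows the fingers just left of the tray, with the bench clear below them.

>>> carry_out(increments=[0,0,-25,0,0,0,0,0,-25,0,0,0,0,0,-25,0,0,0,0,0,-20,0,0,0,0,0,-10,0,0,0,0,-6,0,0,0,0,0,-6,0,0,0,0,0,-6,0,0,0,0,0,-3,0,0,0,0,0,-3,0,0,0,0,0,-3,0,0,0,0,0,-3,0,0,0,0,0,-3,0,0,0,0], grip=0)

```text
clock: 11.35
position: [0.465, 0.4149, 0.0148]
ee_rot: [-2.173, -2.269, -0.0]
force: [-1.7, 4.6, 3.1]
width: 1.0
gripper_force: 2.3
```

>>> carry_out(increments=[0,-3,0,0,0,0,0,-3,0,0,0,0,0,-3,0,0,0,0,0,-3,0,0,0,0,0,-3,0,0,0,0,0,-2,0,0,0,0,0,0,0,0,0,0])

```text
clock: 12.22
position: [0.4652, 0.3971, 0.0147]
ee_rot: [2.173, 2.268, -0.001]
force: [-1.9, 3.3, 1.4]
width: 0.999
gripper_force: 1.4
```

```bash
python3 - <<'E'
from h import *
s=readout.observe();print(s['position'],s['ee_rot'])
im,c=grab('top','t4.png');im2,c2=grab('scene','s4.png')
a=cv2.resize(im[130:330,150:350,::-1],(400,400));b=cv2.resize(im2[150:290,160:360,::-1],(400,280));b=cv2.copyMakeBorder(b,0,120,0,0,0)
cv2.imwrite('pics/ab4.png',np.hstack([a,b]))
E
```

```text
[0.46520763 0.39714051 0.01465566] [ 2.17328087e+00  2.26805839e+00 -7.28003935e-04]
```

View pics/ab4.png

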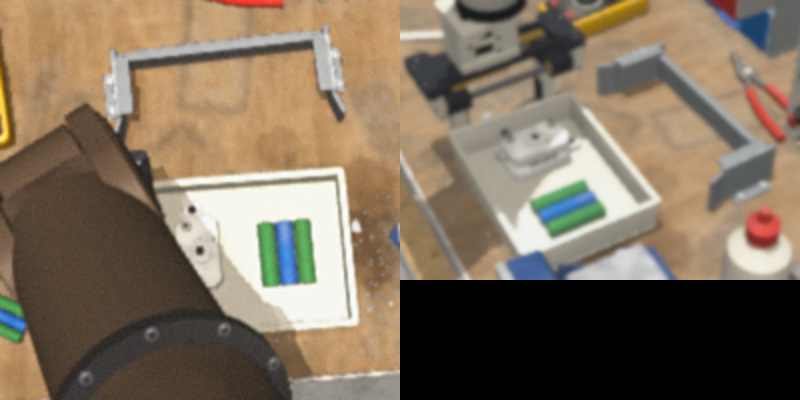

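The top crop shows the tray pushed right and turned, with its right rim corners at (345,169) and (357,325). The scene view shows both parts still inside.

```bash
python3 - <<'E'
from h import *
c=vision.calibration('top');g=lambda u,v,z:pt(c,150+u/2,130+v/2,z)[:2]
A=g(346,168,.042);B=g(357,325,.038);print(A,B,np.linalg.norm(A-B),'yaw',np.arctan2(*(A-B)[::-1]))
for y in (.04,):
    f=np.array([np.cos(y),np.sin(y)]);l=np.array([-f[1],f[0]]);o=np.array([.6835,.289])
    for n,p in(('A',A),('B',B)):print(n,(p-o)@f,(p-o)@l)
    t=np.array([.4652,.3971]);print('tcp',(t-o)@f,(t-o)@l)
    for n,u,v,z in [('lipL',131,119,.05),('lipR',323,93,.05),('lipL0',127,62,.05),('lipR0',317,37,.05),('stopL',135,62,.034),('stopR',312,42,.034)]:
        p=g(u,v,z);print(n,((p-o)@f).round(4),((p-o)@l).round(4))
E
```

```text
[0.54596814 0.17336765] [0.39042787 0.17817571] 0.15561456889268627 yaw -0.030902202106786042
A -0.14204591062221827 -0.11004005312142132
B -0.29726949661740915 -0.0990158795718894
tcp -0.21380253625851633 0.11674320318299398
lipL -0.0676 0.0984
lipR -0.0641 -0.0969
lipL0 -0.0075 0.0967
lipR0 -0.0043 -0.099
stopL -0.0031 0.0898
stopR -0.0036 -0.0949
```

>>> carry_out(increments=[0,-1.5,0,0,0,0,0,-1.5,0,0,0,0,0,-1.5,0,0,0,0,0,0,0,0,0,0,0,0,0,0,0,0])

```text
clock: 12.95
position: [0.4651, 0.3928, 0.0147]
ee_rot: [2.173, 2.268, -0.001]
force: [-0.8, 1.4, 0.9]
width: 1.002
gripper_force: 0.9
```

```bash
python3 - <<'E'
from h import *
s=readout.observe();print(s['position'],s['ee_rot'],s['force'])
im,c=grab('top','t5.png')
hsv=cv2.cvtColor(im,cv2.COLOR_RGB2HSV);m=((hsv[...,1]<60)&(hsv[...,2]>150)).astype(np.uint8)
# right rim outer edge: last white px per row; front edge: first white px per column
f=420/2/np.tan(np.radians(c['fov_y'])/2)
R=[];
for v in range(220,288,3):
    xs=np.flatnonzero(m[v,300:335]); 
    if len(xs):R.append(pt(c,300+xs.max()+.5,v,.042)[:2])
R=np.array(R);k=np.polyfit(R[:,0],R[:,1],1);r=R[:,1]-np.polyval(k,R[:,0]);R=R[abs(r)<.003];k=np.polyfit(R[:,0],R[:,1],1);print('right edge slope',k,'n',len(R))
F=[]
for u in range(240,316,3):
    ys=np.flatnonzero(m[200:240,u])
    if len(ys):F.append(pt(c,u,200+ys.min()-.5,.042)[:2])
F=np.array(F);k2=np.polyfit(F[:,1],F[:,0],1);r=F[:,0]-np.polyval(k2,F[:,1]);F=F[abs(r)<.003];k2=np.polyfit(F[:,1],F[:,0],1);print('front yaw',-k2[0],'x at y=.28',np.polyval(k2,.28),len(F))
E
```

```text
[0.46510126 0.3927915  0.01465016] [ 2.17313856e+00  2.26833097e+00 -8.43985486e-04] [-0.80200638  1.39109607  0.87621777]
right edge slope [0.01156678 0.1670401 ] n 19
front yaw 0.00722096314578114 x at y=.28 0.550672620331689 26
```

>>> carry_out(increments=[0,10,0,0,0,0,0,12,0,0,0,0,0,0,25,0,0,0,0,0,30,0,0,0,0,0,30,0,0,0,0,0,20,0,0,0,-11,-13,0,0,0,0.157,-11,-13,0,0,0,0.157,-11,-13,0,0,0,0.157,-11,-13,0,0,0,0.157,-11,-13,0,0,0,0.157,-11,-13,0,0,0,0.157,-11,-13,0,0,0,0.157,-11,-13,0,0,0,0.157,-11,-13,0,0,0,0.157,-11,-13,0,0,0,0.157,0,0,0,0,0,0,0,0,0,0,0,0])

```text
clock: 15.25
position: [0.3559, 0.2862, 0.12]
ee_rot: [-0.061, 3.14, 0.001]
force: [-0.1, -0.1, -0.2]
width: 1.002
gripper_force: 0.0
```

```bash
python3 - <<'E'
from h import *
s=readout.observe();print(s['position'],s['ee_rot'],s['joints'])
im,c=grab('top','t6.png')
cv2.imwrite('pics/t6b.png',cv2.resize(im[130:330,150:350,::-1],(600,600)))
E
```

```text
[0.35587485 0.28618794 0.1199769 ] [-6.09040590e-02  3.14021679e+00  1.31849441e-03] [-0.81040862  0.29722039  0.01973599  2.10143033 -0.00863363  0.74186684
  0.8244016 ]
```

View pics/t6b.png

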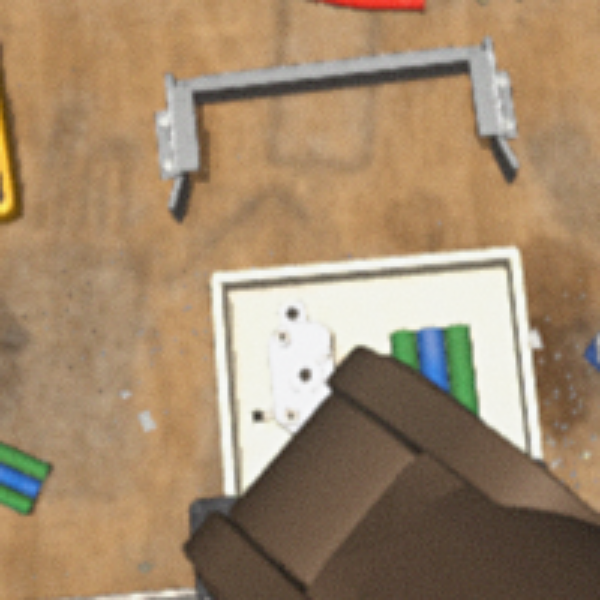

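The crop shows the tray's front rim corners at (211,273) and (520,248). The flare tips are near (180,215) and (515,178), so the tray looks a little too far right. I'll compute how far.

```bash
python3 - <<'E'
from h import *
c=vision.calibration('top');g=lambda u,v,z:pt(c,150+u/3,130+v/3,z)[:2]
L1,R1,L0,R0=g(199,172,.05),g(478,135,.05),g(193,98,.05),g(470,62,.05)
l=((L1-R1)+(L0-R0));l/=np.linalg.norm(l);f=np.array([l[1],-l[0]]);o=(L1+R1)/2+.062*f
print('holder yaw',np.arctan2(f[1],f[0]),'o',o,'lip gap',np.linalg.norm(L1-R1))
for n,u,v,z in [('trayFL',211,273,.042),('trayFR',520,248,.042),('trayRR',542,460,.042),('flareL',178,217,.05),('flareR',515,178,.05),('stopL',198,97,.034),('stopR',468,68,.034),('L0',193,98,.05),('R0',470,62,.05)]:
    p=g(u,v,z);print(n,p.round(4),((p-o)@f).round(4),((p-o)@l).round(4))
E
```

```text
holder yaw 0.05503512707573847 o [0.68351606 0.29157357] lip gap 0.1893446266357621
trayFL [0.5484 0.3794] -0.1301 0.0952
trayFR [0.5486 0.1724] -0.1412 -0.1116
trayRR [0.4074 0.1726] -0.2822 -0.1036
flareL [0.5865 0.3984] -0.091 0.112
flareR [0.595  0.1718] -0.0949 -0.1147
stopL [0.6742 0.3819] -0.0043 0.0907
stopR [0.68   0.1943] -0.0088 -0.0969
L0 [0.6685 0.3838] -0.0099 0.0929
R0 [0.6788 0.1941] -0.01 -0.0971
```

>>> carry_out(increments=[0,0,-25,0,0,0,0,0,-25,0,0,0,0,0,-25,0,0,0,0,0,-20,0,0,0,0,0,-10,0,0,0,5,0,0,0,0,0,5,0,0,0,0,0,5,0,0,0,0,0,3,0,0,0,0,0,3,0,0,0,0,0,3,0,0,0,0,0,3,0,0,0,0,0,3,0.4,0,0,0,0,3,0.4,0,0,0,0,3,0.4,0,0,0,0,3,0.4,0,0,0,0])

```text
clock: 17.3
position: [0.3945, 0.287, 0.0147]
ee_rot: [-0.067, 3.141, 0.0]
force: [-1.3, -1.1, -1.7]
width: 1.002
gripper_force: 1.3
```

>>> carry_out(increments=[3,0.5,0,0,0,0,3,0.5,0,0,0,0,3,0.5,0,0,0,0,3,0.5,0,0,0,0,3,0.5,0,0,0,0,3,0.5,0,0,0,0,3,0.5,0,0,0,0,0,0,0,0,0,0])

```text
clock: 18.3
position: [0.4158, 0.2905, 0.0149]
ee_rot: [-0.066, 3.14, 0.001]
force: [-0.5, -0.7, -0.6]
width: 1.003
gripper_force: 0.4
```

```bash
python3 - <<'E'
from h import *
s=readout.observe();print(s['position'],s['ee_rot'])
im,c=grab('top','t7.png')
cv2.imwrite('pics/t7b.png',cv2.resize(im[130:330,150:350,::-1],(600,600)))
E
```

```text
[0.41582617 0.29045704 0.0148706 ] [-6.56303223e-02  3.14004672e+00  7.12687152e-04]
```

View pics/t7b.png

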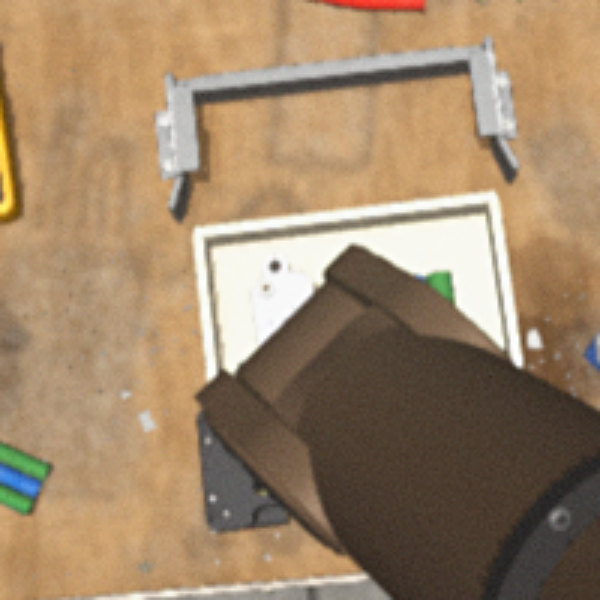

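The crop shows the tray parallel to the back stop and centred on the mouth. Its front corners are at (193,230) and (498,192), so I'll push straight in.

>>> carry_out(increments=[4,0.17,0,0,0,0,4,0.17,0,0,0,0,4,0.17,0,0,0,0,4,0.17,0,0,0,0,4,0.17,0,0,0,0,4,0.17,0,0,0,0,4,0.17,0,0,0,0,4,0.17,0,0,0,0,4,0.17,0,0,0,0,4,0.17,0,0,0,0,4,0.17,0,0,0,0,4,0.17,0,0,0,0])

```text
clock: 19.85
position: [0.4622, 0.2925, 0.0149]
ee_rot: [0.067, -3.139, 0.0]
force: [-6.7, 0.1, 4.4]
width: 1.002
gripper_force: 3.1
```

>>> carry_out(increments=[3,0.13,0,0,0,0,3,0.13,0,0,0,0,3,0.13,0,0,0,0,3,0.13,0,0,0,0,3,0.13,0,0,0,0,3,0.13,0,0,0,0,3,0.13,0,0,0,0,3,0.13,0,0,0,0,3,0.13,0,0,0,0,3,0.13,0,0,0,0])

```text
clock: 21.1
position: [0.4921, 0.2939, 0.0149]
ee_rot: [0.067, -3.139, 0.0]
force: [-6.5, -0.0, 4.6]
width: 1.002
gripper_force: 3.1
```

>>> carry_out(increments=[2,0.09,0,0,0,0,2,0.09,0,0,0,0,2,0.09,0,0,0,0,2,0.09,0,0,0,0,2,0.09,0,0,0,0,2,0.09,0,0,0,0])

```text
clock: 21.85
position: [0.5042, 0.2944, 0.0149]
ee_rot: [0.067, -3.139, 0.0]
force: [-6.0, -0.7, 4.1]
width: 1.001
gripper_force: 3.1
```

```bash
python3 - <<'E'
from h import *
s=readout.observe();print(s['position'],s['force'])
im,c=grab('top','t8.png')
cv2.imwrite('pics/t8b.png',cv2.resize(im[130:330,150:350,::-1],(600,600)))
E
```

```text
[0.50415413 0.29441618 0.01491428] [-6.03776897 -0.73338561  4.14477804]
```

View pics/t8b.png

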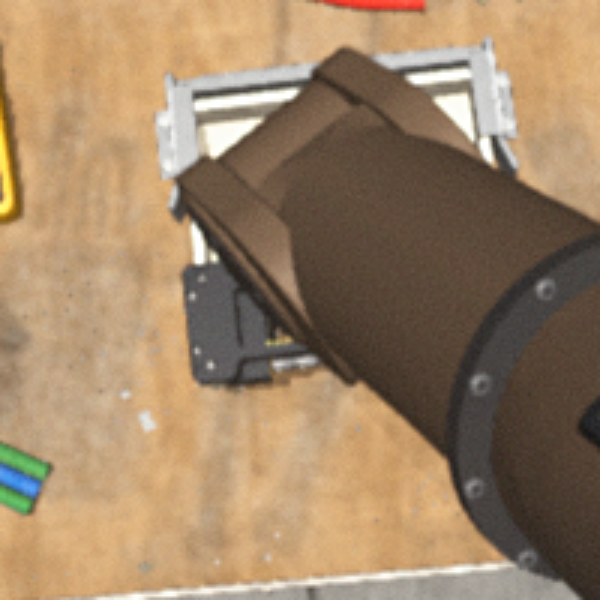

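The tray is under both lips and parallel to the back stop, with roughly 15 mm still to go. I'll continue slowly until the force rises.

>>> carry_out(increments=[1.5,0.07,0,0,0,0,1.5,0.07,0,0,0,0,1.5,0.07,0,0,0,0,1.5,0.07,0,0,0,0,1.5,0.07,0,0,0,0,1.5,0.07,0,0,0,0])

```text
clock: 22.65
position: [0.5132, 0.2948, 0.0149]
ee_rot: [0.067, -3.139, 0.0]
force: [-6.2, -0.3, 5.0]
width: 0.997
gripper_force: 3.0
```

>>> carry_out(increments=[1,0.05,0,0,0,0,1,0.05,0,0,0,0,1,0.05,0,0,0,0])

```text
clock: 23.02
position: [0.5162, 0.295, 0.0148]
ee_rot: [0.067, -3.139, 0.0]
force: [-6.0, 0.2, 4.2]
width: 0.998
gripper_force: 3.0
```

>>> carry_out(increments=[1,0.05,0,0,0,0,1,0.05,0,0,0,0])

```text
clock: 23.28
position: [0.5165, 0.2949, 0.0147]
ee_rot: [0.067, -3.137, 0.001]
force: [-13.2, -0.8, 10.3]
width: 1.001
gripper_force: 6.7
```

>>> carry_out(increments=[1,0,0,0,0,0,0,0,0,0,0,0])

```text
clock: 23.52
position: [0.5164, 0.295, 0.0146]
ee_rot: [0.068, -3.135, 0.002]
force: [-14.6, -0.7, 11.4]
width: 0.999
gripper_force: 7.3
```

>>> carry_out(increments=[0.7,0,0,0,0,0,0,0,0,0,0,0,0,0,0,0,0,0])

```text
clock: 23.9
position: [0.5165, 0.2949, 0.0146]
ee_rot: [0.068, -3.134, 0.002]
force: [-16.7, -1.2, 12.8]
width: 1.0
gripper_force: 8.4
```

>>> carry_out(increments=[-5,0,0,0,0,0,-15,0,0,0,0,0,-20,0,0,0,0,0,-20,0,0,0,0,0,0,0,30,0,0,0,0,0,30,0,0,0,0,0,30,0,0,0,0,0,30,0,0,0,-10,25,20,0,0,0,-10,25,20,0,0,0,-10,25,10,0,0,0,-10,25,0,0,0,0,-10,25,0,0,0,0,-10,25,0,0,0,0,-10,25,0,0,0,0,-10,25,0,0,0,0,-10,25,0,0,0,0,0,0,0,0,0,0])

```text
clock: 26.15
position: [0.3686, 0.5224, 0.1845]
ee_rot: [0.072, -3.14, -0.002]
force: [-0.3, -0.3, -0.4]
width: 1.001
gripper_force: 0.0
```

```bash
python3 - <<'E'
from h import *
im,c=grab('top','t9.png')
cv2.imwrite('pics/t9b.png',cv2.resize(im[140:270,185:335,::-1],(690,598),interpolation=cv2.INTER_CUBIC))
E
```

```text
(no output)
```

View pics/t9b.png

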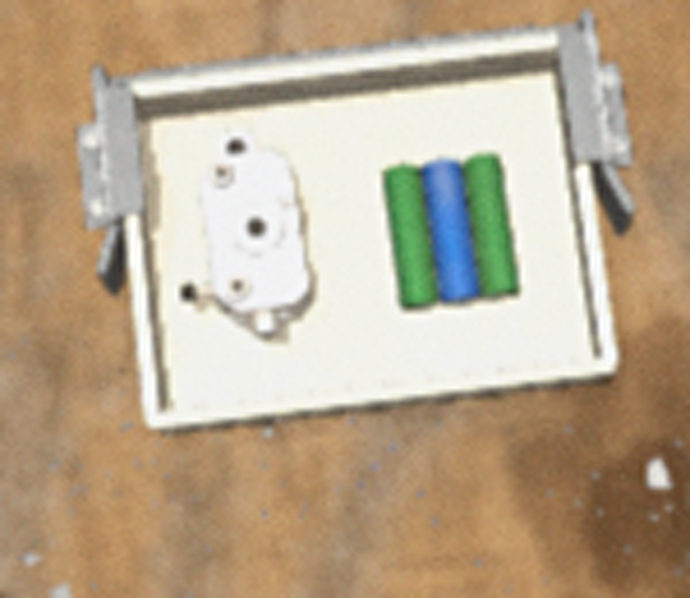

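The tray is under both lips against the back stop. The caliper is at (255,230) and the pack flat at (452,232), both inside. I'll check numerically that it is square.

```bash
python3 - <<'E'
from h import *
c=vision.calibration('top');a=cv2.imread('pics/t9.png').astype(float);b0=cv2.imread('pics/top0.png').astype(float)
sat=lambda im:(im[...,2]-im[...,0])  # wood: red>blue; grey/white ~0..
g=a.mean(2);
E_=[];F=[];S=[]
for u in range(220,301,4):
    col=g[:,u];d=np.diff(col)
    yr=225+np.argmin(d[225:238]) if 0 else None
    r=slice(140,170)
    wood=np.flatnonzero(sat(a)[140:170,u]<30)   # first grey px = back edge of stop top
    wood0=np.flatnonzero(sat(b0)[140:175,u]<30)
    k=140+np.argmax(d[140:165])                  # grey->white: front rim outer edge
    k2=212+np.argmin(d[212:236])                 # white->dark: rear rim lower edge
    S.append((u,140+wood[0]-.5,140+wood0[0]-.5));F.append((u,k+.5));E_.append((u,k2+.5))
def line(pts,z,n):
    P=np.array([pt(c,u,v,z)[:2] for u,v in pts]);k=np.polyfit(P[:,1],P[:,0],1)
    for _ in range(3):
        r=abs(P[:,0]-np.polyval(k,P[:,1]));Q=P[r<=max(.0015,np.median(r)*1.5)];k=np.polyfit(Q[:,1],Q[:,0],1)
    print(n,'yaw',-k[0].round(4),'x@.287',np.polyval(k,.287).round(4),len(Q))
line([s[:2] for s in S],.034,'stop back now');line([(s[0],s[2]) for s in S],.034,'stop back before')
line(F,.042,'rim front');line(E_,.04,'rim rear')
E
```

```text
stop back now yaw 0.0437 x@.287 0.694 21
stop back before yaw 0.0417 x@.287 0.6939 21
rim front yaw 0.0374 x@.287 0.6684 21
rim rear yaw 0.0423 x@.287 0.5294 21
```

```bash
python3 -c "
from cell import arm;print(arm.sign_off())"
```

```text
the job is handed in; nothing more can be done
None
```

I handed the job in at about 26 s: the pack lies flat in the tray beside the caliper, and the tray is under the lips against the back stop. By the last picture it is square to the stop within about 0.002 rad, with both parts still inside.

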